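# Set a scored slate tile over the snapping edge and clamp it

### The arm

A 7-joint arm with a two-finger parallel gripper is mounted at the origin on a cart in front of the work surface, level with it; the furniture and walls round the work are solid. World frame = base frame: x ahead of the robot, y to its left, z up, the work surface at z = 0. Lengths are in m, angles in rad, forces in N, time in s.
With the tool pointing down it reaches from about 0.425 to 0.925 m from the base axis. Payload 6.8 kg.
Tool frame: the origin (TCP) lies on the front face of the gripper's body, between the roots of the fingers; the fingertips stand 73 mm ahead of it and the grasp point (between the pads) lies 54 mm ahead of it (env.nose_length is the distance from the TCP to the fingertips, in m); z points along the fingers, y is the line along which they close (so a half turn about z gives the same grasp; the last joint's range is limited). The gripper opens to 85 mm and grips with 20 to 120 N. Pads are 22 mm wide; open, the fingers measure 114 mm over their backs; the gripper's body (76 mm by 85 mm) begins 54 mm behind the grasp point. The pads swing forward as they close: fully open they stand 13 mm farther back than shut.
Start: joints at [-1.323, 0.477, 0.022, 1.555, -0.011, 1.109, -0.083], TCP at [0.235, 0.633, 0.304] pointing down, gripper open.
Joint ranges: [-2.96, 2.96], [-0.34, 2.1], [-1.41, 1.46], [0.24, 2.44], [-1.37, 4.51], [0.17, 1.92], [-2.96, 2.96]. Speed limits (rad/s): [2.39, 2.39, 3.14, 3.14, 3.14, 3.14, 3.14].

### API

Orientations are given as a unit quaternion [w, x, y, z].
In Python, from cell import env, kin, camera, calibration, job gives the robot as it stands. The module is installed in compiled form; this text tells all that it offers. Calls block until the motion is done:
- env.reach(position, orientation): joint-space move of the TCP to a pose.
- env.movel(position, velocity=0.15, rot=None, stop_force=None): straight line of the TCP; rot=None keeps the orientation; velocity is the mean speed in m/s. With stop_force (N) it stops when the force on the tool has changed by that much, and returns True; else False.
- env.goto_joints(angles): joint-space move.
- env.grip(opening, f_grip=None): finger opening in m; f_grip is the grip in N (None keeps the last); returns when the fingers have stopped.
- env.dwell(seconds).
- kin.inverse_kinematics(position, orientation): joint angles nearest the present ones, or None.
- env.get_state(): the state.
- camera(name): name is "scene" or "top" or "wrist"; returns (picture, depth): 400x640x3 uint8, blue, green, red; 400x640 float32, m along the optical axis (not along the pixel's ray), 0 where there is no reading.
- calibration(name): a dict with "fx", "fy", "cx", "cy" (pixels), "rvec" (rotation vector, rad) and "tvec" (3), from world to camera coordinates, as OpenCV has them. Camera axes: x right, y down, z forward; pixel columns grow to the right and rows downward; lengths in m; the calibration is good to about 2 mm. A picture is of the moment at which its call begins: read the wrist's pose just before it. calibration takes no time and is no camera call; for the wrist camera it gives the pose at the moment of the call.
A pose or a line that the arm cannot do raises env.PlanningError and nothing moves.
- job.job_done(): hands the job in; it is judged then, once.
The state is a dict: "time": time; "qpos": joint angles; "joint_velocities": joint speeds; "joint_torque": joint torques, N m; "tcp_pos": TCP position; "orientation": TCP orientation; "force": force on the tool from outside, world axes, zero at the start; "torque": the same for the moment, N m; "opening": finger opening in m; "gripper_force": force on a finger pad.
Only numpy, scipy, OpenCV 4.12 (cv2) and the standard library are available. Lean on these libraries where they do the work, as an engineer would, in place of code of your own. Each camera call takes 0.05 s, during which the arm holds its last target. There are 200 camera calls.

### The job

A slate tile with a scored line across it lies loose on the snapping board. With the fingertips push it up flat against the wooden fence and along the fence until its end overhangs and the scored line lies over the board's aluminium edge, then push the red clamp handle over until the clamp locks and its rubber foot presses on the tile, so that the strip can be snapped off. Only push, do not lift the tile, and leave the tools lying round the board where they are.

Things in the scene. Friction and masses are not known exactly. Their poses are not given: they have to be found in the camera images.
- board: Fixed snapping board of light plywood, 207 x 270 mm; its flat top, the tile bed, is 34 mm above the bench and spans x -95 to 112, y -135 to 135 mm in its frame. Origin on the bench under it; x points across it to the fence, away from the robot; y along the fence to the snapping edge, at the robot's left; z up. Wooden fence 16 mm wide, 16 mm high, its face at x = 25 mm; a steel toggle clamp stands behind it.
- board_edge (a point): Point on the snapping edge, the outer edge of the bright aluminium bar (12 mm wide, flush with the top) that ends the board at y = 135 mm. The point lies 40 mm in front of the fence face: board frame (-15, 135, 34) mm. With the tile in place the middle of the scored line lies over it.
- tile: Loose dark grey slate tile, 80 (x) x 150 (y) x 8 mm, 0.2 to 0.35 kg, flat on the board, long side roughly along the fence. Origin in the middle of its underside; y points to the end that shall overhang. It starts about 5 to 30 mm clear of the fence, turned up to 6 degrees, 40 to 110 mm short of its place.
- score_line (a point): Middle of the scored line on the tile's top: a light line across the tile's 80 mm width, 40 mm from the end that shall overhang (tile frame (0, 35, 8) mm).
- tile_back (a point): Middle of the tile's long side that faces the fence, at its lower edge (tile frame (40, 0, 0) mm).
- handle_tip (a point): Point inside the clamp's red handle (17 mm thick round bar, red part 48 mm long), 8 mm short of its end. Clamp open, the handle leans back behind the fence, the point at board frame (122, 85, 123) mm. Push from behind towards the robot, board -x: it swings up and over, to (37, 85, 148) when the arm rests on the tile unlocked, then past dead centre to (18, 85, 144), where it stays against its stop.
- clamp_arm (a joint): Angle of the clamp's steel arm: 0 open (arm up), 1.29 rad resting on the tile, about 1.34 locked. It moves with the handle in the plane y = 85 mm of the board frame. A light push (under 1 N) tips it over and the arm drops onto the tile by its own weight, not yet locked; only a further push of about 5 N on the handle carries it past dead centre. Locked, it stays when let go.
- clamp_foot: Black rubber foot, 15 mm across, on a spring at the end of the clamp's arm. Its frame's origin is the arm's pivot behind the fence, not the rubber. Locked, it presses on the tile at board frame (3, 85) mm with about 10 N.
- steel_pick: Steel scriber, 150 mm long, 8 mm thick, lying on the bench in front of the board; leave it. Origin in the middle of its underside.
- folding_rule: Yellow folding rule, folded, 216 x 15 x 14 mm, lying on the bench behind the board; leave it. Origin in the middle of its underside.
- rubbing_stone: Grey rubbing stone, 68 x 26 x 22 mm, on the bench to the right of the board; leave it. Origin in the middle of its underside.
- diamond_pad: Blue round diamond polishing pad, 57 mm across, 10 mm thick, on the bench to the right of the board; leave it. Origin in the middle of its underside.

How it is judged:
By the outcome, as a careful person would: the job done as asked, in the order asked, and still so for the second after the job is handed in, with the robot touching nothing.
It also fails if it takes over 67 s, if anything falls off the work surface, if the arm or the gripper's body presses on something with over 40 N, if the wrist force passes 120 N, or if a joint passes its speed limit or range.

## Working session

There is one attempt and no reset: what is moved stays moved. The work goes in short steps, each a Python script; the robot and the scene stay as the last script left them, time stands still between calls to the robot, and variables do not carry over. Pictures are saved under pics/ and viewed, at most 10 in all, crops included, and the job is handed in when it is done.

```bash
mkdir -p pics; ls; cat > h.py <<'E'
from cell import env, kin, camera, calibration, job
import numpy as np, cv2
def cal(n):
    c=calibration(n); K=np.array([[c['fx'],0,c['cx']],[0,c['fy'],c['cy']],[0,0,1.]])
    return K,cv2.Rodrigues(np.array(c['rvec'],float))[0],np.array(c['tvec'],float).ravel()
def ray(n,u,v,z,C=None):
    "world point at pixel on plane z"
    K,R,t=C or cal(n); d=R.T@np.linalg.inv(K)@[u,v,1]; o=-R.T@t
    return o+d*(z-o[2])/d[2]
def proj(n,p,C=None):
    K,R,t=C or cal(n); q=K@(R@np.asarray(p,float)+t); return q[:2]/q[2]
def cloud(n,depth,C=None):
    K,R,t=C or cal(n); v,u=np.mgrid[:400,:640]
    P=np.stack([(u-K[0,2])/K[0,0]*depth,(v-K[1,2])/K[1,1]*depth,depth],-1)
    return (P-t)@R
E
python3 - <<'E'
from h import *
for n in("top","scene"):
    p,d=camera(n); cv2.imwrite(f"pics/{n}0.png",p); np.save(f"{n}0.npy",d)
    K,R,t=cal(n); print(n,-R.T@t,K[0,0])
s=env.get_state(); print(s['time'],s['orientation'],env.nose_length)
E
```

```text
pics
top [ 0.31396371 -0.26154063  0.99926788] 462.96258636031274
scene [ 0.19490003 -0.76517683  0.71581848] 385.22515296194075
0.1 [-8.84374516e-05  1.76961320e-01  9.84217467e-01 -8.13436316e-04] 0.0726
```

View pics/top0.png

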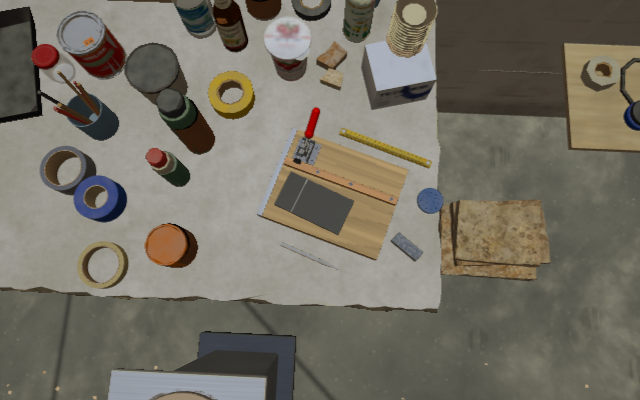

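View pics/scene0.png

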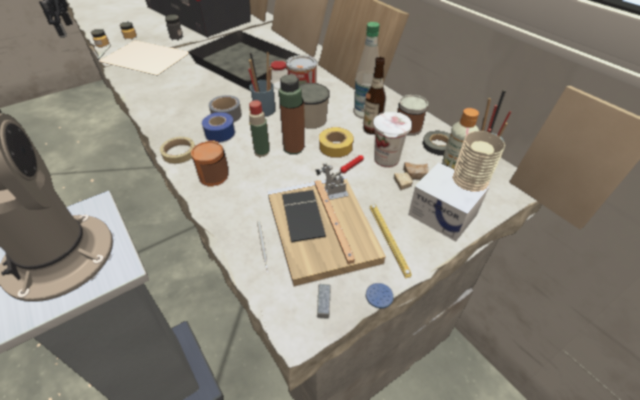

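The top view shows the board with corners near (295,128), (259,213), (379,258) and (409,170). The tile is at about (315,203), its score line near (299,192), and the red handle near (313,122). I'll zoom in for accurate corners.

```bash
python3 - <<'E'
from h import *
p=cv2.imread("pics/top0.png"); c=p[100:265,250:415]; cv2.imwrite("pics/topc.png",cv2.resize(c,None,fx=3.6,fy=3.6,interpolation=cv2.INTER_CUBIC))
for u,v in[(295,128),(259,213),(379,258),(409,170)]: print(ray("top",u,v,.034).round(4))
P=cloud("top",np.load("top0.npy")); print(P[230,350],P[205,315],P[112,315])
E
```

```text
[ 0.6774 -0.1902  0.034 ]
[ 0.4836 -0.1249  0.034 ]
[ 0.4007 -0.3806  0.034 ]
[ 0.5928 -0.4417  0.034 ]
[ 0.45686229 -0.31893885  0.03037273] [ 0.50497752 -0.24283178  0.0411786 ] [ 0.67412686 -0.23558923  0.13656365]
```

View pics/topc.png

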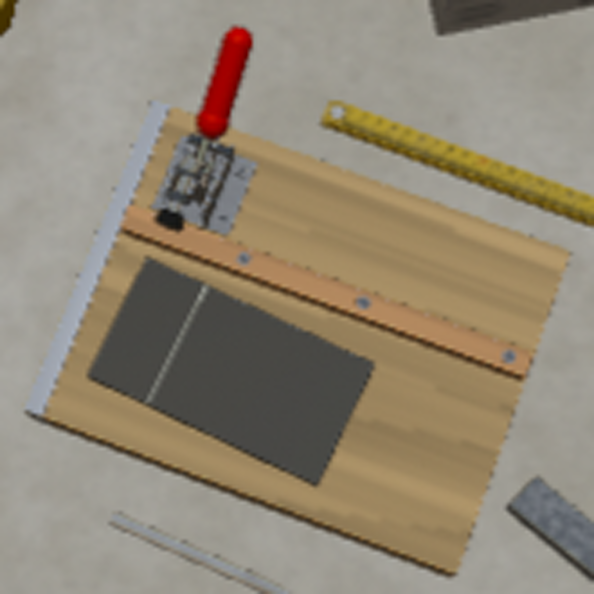

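The zoomed crop gives clear board corners, tile corners, and score line ends. I'll fit the poses and check the obstacle heights.

```bash
cat >> h.py <<'E'
def fit(L,W):
    "rigid 2D: W = R L + t -> (theta, t, resid mm)"
    L=np.array(L,float);W=np.array(W,float)[:,:2];l=L-L.mean(0);w=W-W.mean(0)
    th=np.arctan2((l[:,0]*w[:,1]-l[:,1]*w[:,0]).sum(),(l*w).sum()); R=rot2(th)
    t=W.mean(0)-R@L.mean(0); return th,t,((L@R.T+t-W)*1e3).round(1)
def rot2(a): return np.array([[np.cos(a),-np.sin(a)],[np.sin(a),np.cos(a)]])
def down(yaw_y):
    "tool down, tool y axis at world yaw"
    a=(yaw_y+np.pi/2)/2; return np.array([0,np.cos(a),np.sin(a),0])
BL=[(.112,.135),(-.095,.135),(-.095,-.135),(.112,-.135)]
TL=[(.04,.075),(-.04,.075),(-.04,-.075),(.04,-.075),(.04,.035),(-.04,.035)]
E
python3 - <<'E'
from h import *
f=lambda U:[((u+.5)/3.6-.5+250,(v+.5)/3.6-.5+100) for u,v in U]
b=fit(BL,[ray("top",u,v,.034) for u,v in f([(157,100),(30,412),(455,574),(571,252)])])
t=fit(TL,[ray("top",u,v,.042) for u,v in f([(147,258),(90,377),(318,486),(374,364),(206,288),(149,402)])])
print(b,t); 
R=rot2(b[0]); print("tile in board mm",(R.T@(t[1]-b[1]))*1e3,np.degrees(t[0]-b[0]))
np.savez("b.npz",th=b[0],t=b[1])
P=cloud("top",np.load("top0.npy"))
for u,v in[(172,97),(158,157),(180,115),(155,70),(395,55),(290,40),(170,240)]: print(u,v,P[v,u].round(3))
m=(P[...,1]<.5)&(P[...,1]>-.5)&(P[...,0]>.35)&(P[...,0]<.72); print(P[m][:,2].max())
E
```

```text
(np.float64(-0.31969944530530947), array([ 0.52977934, -0.27828816]), array([[-0. ,  1. ],
       [ 0.8,  2.7],
       [-1. , -2.1],
       [ 0.2, -1.6]])) (np.float64(-0.3987948784355041), array([ 0.51017896, -0.24037151]), array([[ 0.2, -0. ],
       [ 0.2,  2. ],
       [-0.1, -0.4],
       [ 0.2, -1.3],
       [ 1.5, -0.8],
       [-2.1,  0.6]]))
tile in board mm [-30.52371507  29.83537814] -4.5318344971193785
172 97 [0.654 0.02  0.225]
158 157 [0.557 0.053 0.17 ]
180 115 [0.628 0.009 0.205]
155 70 [0.769 0.109 0.101]
395 55 [ 0.825 -0.398  0.101]
290 40 [ 0.833 -0.176  0.131]
170 240 [0.412 0.038 0.091]
0.23284495997351193
```

```bash
cat >> h.py <<'E'
try: B=np.load("b.npz")
except Exception: B=None
def bw(x,y,z):
    "board mm -> world m (3)"
    return np.r_[rot2(B['th'])@[x/1e3,y/1e3]+B['t'],z/1e3]
YB=float(B['th'])+np.pi/2   # world yaw of board y
E
python3 - <<'E'
from h import *
p=env.get_state()['tcp_pos']
env.movel([p[0],p[1],.41],velocity=.3)
env.reach(bw(-40,60,400),down(YB))
C=cal("wrist"); im,d=camera("wrist"); np.savez("w1.npz",*C); np.save("w1d.npy",d)
cv2.imwrite("pics/w1.png",im)
s=env.get_state(); print(s['time'],s['qpos'],s['force'],-C[1].T@C[2])
E
```

```text
3.75 [-0.64380504  0.3595061   1.2030214   1.7798208  -0.353493    1.24738802
  1.90573576] [-0.18186131  0.52483083 -0.059059  ] [ 0.4404149  -0.1846519   0.46910163]
```

View pics/w1.png

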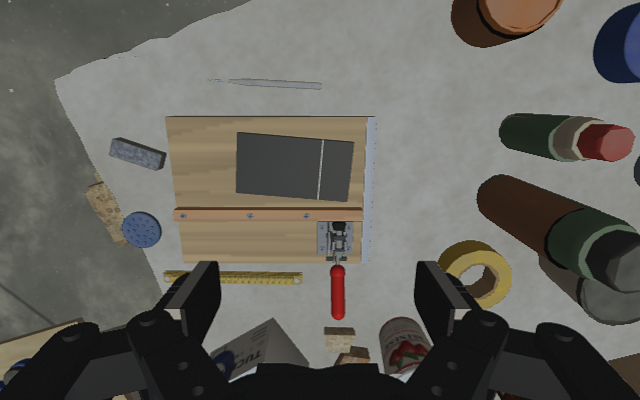

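The wrist view shows the board corners at (166,117), (374,117), (361,263) and (184,263), the tile in the middle and the handle at (338,290). I'll refit the board from this closer view and segment the tile.

```bash
python3 - <<'E'
from h import *
z=np.load("w1.npz"); C=(z['arr_0'],z['arr_1'],z['arr_2'])
U=[(361.5,263.5),(374.5,117),(166,117),(183.5,262.5)]
b=fit(BL,[ray("",u,v,.034,C) for u,v in U]); print(b)
print([proj("",bw(*(np.array(l)*1e3),34),C).round(1) for l in BL])
im=cv2.imread("pics/w1.png"); m=(im.max(2)<90).astype(np.uint8); 
n,l,st,_=cv2.connectedComponentsWithStats(m[100:210,200:368]); k=l[60,60]; print(st[k])
m=(l>0)&0 if k==0 else (l==k)
pts=np.argwhere(m)[:,::-1]+[200,100]
W=np.array([ray("",u,v,.042,C)[:2] for u,v in pts]); r=cv2.minAreaRect((W*1e3).astype(np.float32)); print(r)
R=rot2(b[0]); print(((cv2.boxPoints(r)/1e3-b[1])@R*1e3).round(1), np.degrees(b[0]))
E
```

```text
(np.float64(-0.33014921986139567), array([ 0.52857245, -0.27928085]), array([[ 3.8,  6.4],
       [ 1. ,  0.9],
       [-3.5, -3. ],
       [-1.3, -4.3]]))
[array([368.2, 264.1]), array([375.7, 117.1]), array([163.1, 116.9]), array([182.3, 264. ])]
[  36   32  118   70 6840]
((508.9813537597656, -240.331787109375), (148.9775390625, 80.38610076904297), 66.89446258544922)
[[-76.7 -40.9]
 [  3.5 -46.7]
 [ 14.4 101.8]
 [-65.8 107.7]] -18.916156907594665
```

```bash
python3 - <<'E'
from h import *
z=np.load("w1.npz"); C=(z['arr_0'],z['arr_1'],z['arr_2'])
b=fit(BL,[ray("",u,v,.034,C) for u,v in [(367.5,263.5),(375,117),(166,117),(183.5,262.5)]]); print(b)
th=(b[0]-.3197)/2; t=(b[1]+[ 0.52978, -0.27829])/2; np.savez("b.npz",th=th,t=t); print(th,t)
E
cat > push1.py <<'E'
from h import *
q=down(YB)
def rep(s):
    st=env.get_state(); p=st['tcp_pos']; l=rot2(B['th']).T@(p[:2]-B['t'])*1e3
    print(s,'t',round(st['time'],2),'board',l.round(1),'z',round(p[2]*1e3,1),'F',np.round(st['force'],1),'op',st['opening'])
E
python3 - <<'E'
from push1 import *
# front-side push: tips in front of tile, fingers 60 mm apart along y
env.grip(.06)
# front edge at tile centre x ~ -72; finger half width 11
env.reach(bw(-92,30,150),q)
h=env.movel(bw(-92,30,95),velocity=.08,stop_force=3); rep(('touch',h))
E
```

```text
(np.float64(-0.32271835190032555), array([ 0.52928396, -0.27712276]), array([[ 1.1,  1.4],
       [ 0.3,  2.1],
       [-2. , -1.9],
       [ 0.6, -1.7]]))
-0.32120917595016274 [ 0.52953198 -0.27770638]
('touch', True) t 5.73 board [-92.1  30.2] z 101.5 F [-1.6  3.6 12.8] op 0.05968551641674188
```

```bash
python3 - <<'E'
from push1 import *
env.movel(bw(-92,30,104),velocity=.05); rep('up')
h=env.movel(bw(-56,30,104),velocity=.03,stop_force=8); rep(('pushed',h))
env.movel(bw(-90,30,104),velocity=.1); rep('back')
env.movel(bw(-90,30,140),velocity=.2)
# now behind end (-y end), fingers along board x
env.grip(.035)
q2=down(float(B['th']))
env.reach(bw(-20,-80,150),q2)
h=env.movel(bw(-20,-80,95),velocity=.08,stop_force=3); rep(('touch',h))
E
```

```text
up t 5.98 board [-92.  30.] z 103.7 F [-0.6  0.7 -0.1] op 0.05995290669174283
('pushed', True) t 6.84 board [-66.2  30. ] z 103.4 F [ 0.7 -0.4  0.7] op 0.05996309578049527
back t 7.22 board [-89.8  30.1] z 104.1 F [ 0.2 -0.2  0.2] op 0.06013275880770489
('touch', True) t 9.54 board [-20.4 -79.7] z 105.8 F [-2.1  2.  10.6] op 0.03477981768844802
```

```bash
python3 - <<'E'
from push1 import *
env.movel(bw(-20,-80,108.5),velocity=.05)
h=env.movel(bw(-20,8,108.5),velocity=.06,stop_force=15); rep(('pushed',h))
env.movel(bw(-20,-15,108.5),velocity=.1)
env.movel(bw(-20,-15,150),velocity=.2)
env.reach(bw(-75,85,330),down(YB))
C=cal("wrist"); im,d=camera("wrist"); np.savez("w2.npz",*C)
print([proj("",bw(*l),C).round(1) for l in [(-15,135,34),(25,135,34),(-95,135,34),(-15,25,42)]])
cv2.imwrite("pics/w2f.png",im); rep('v')
cv2.imwrite("pics/w2.png",cv2.resize(im[60:300,150:470],None,fx=2.5,fy=2.5,interpolation=cv2.INTER_CUBIC))
E
```

```text
('pushed', False) t 11.41 board [-20.   8.] z 108.5 F [-0.4 -0.   1.2] op 0.03515892298016241
[array([359.7, 222. ]), array([358.6, 253.2]), array([362.3, 153.5]), array([264.5, 224.6])]
v t 13.12 board [-75.3  85.2] z 329.0 F [-0.   0.7 -0.3] op 0.034889263234901276
```

View pics/w2.png

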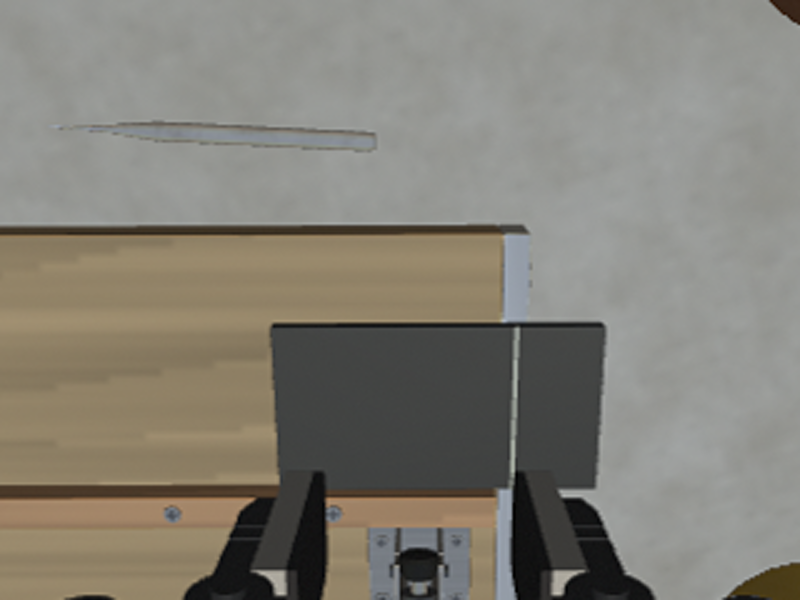

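The tile lies against the fence, and its end overhangs. The scored line at crop (515,405) is a little short of the bar's outer edge at (527,320). I'll measure the remaining distance with sub-pixel profiles.

```bash
cat > meas.py <<'E'
from h import *
def meas(f,w,edge_rows,line_rows,lo,hi,show=False):
    z=np.load(w); C=(z['arr_0'],z['arr_1'],z['arr_2']); g=cv2.imread(f).astype(float)
    R=rot2(B['th']); tb=lambda u,v,h:R.T@(ray("",u,v,h,C)[:2]-B['t'])*1e3
    sc=[];ed=[]
    for v in line_rows:
        r=g[v,lo:hi].mean(1); k=r.argmax(); s=slice(max(k-2,0),k+3); wt=np.clip(r[s]-np.median(r),0,None)
        sc.append(tb(lo+(np.arange(len(r))[s]*wt).sum()/wt.sum(),v,.042))
    for v in edge_rows:
        r=g[v,lo:hi].mean(1); d=np.diff(r)
        if show: print(v,r.astype(int))
        k=d.argmin(); s=slice(max(k-1,0),k+2); wt=np.clip(-d[s],0,None)
        ed.append(tb(lo+.5+(np.arange(len(d))[s]*wt).sum()/wt.sum(),v,.034))
    return np.array(sc).round(2),np.array(ed).round(2)
E
python3 - <<'E'
from meas import *
s,e=meas("pics/w2f.png","w2.npz",range(156,186,4),range(194,244,6),348,370,True)
print(s);print(e)
E
```

```text
156 [125 125 118 136 166 161 159 159 157 156 156 157 157 154 151 154 154 153
 153 152 153 154]
160 [130 131 116 123 163 162 160 159 158 157 157 157 156 154 153 154 154 155
 155 155 155 155]
164 [133 134 116 123 165 162 160 159 158 157 157 158 157 154 150 154 154 154
 154 155 156 157]
168 [128 128 111 123 166 162 160 160 158 158 157 157 157 153 149 153 153 155
 155 157 158 158]
172 [124 123 107 124 167 163 161 160 159 158 157 157 158 143 131 155 153 153
 154 155 156 157]
176 [129 129 108 120 169 163 161 161 159 158 158 157 156 153 151 151 152 152
 153 153 154 155]
180 [126 124 114 132 167 163 161 161 160 158 158 157 160 159 149 150 151 150
 150 151 151 153]
184 [125 123 117 138 166 164 162 161 160 159 157 157 154 151 153 153 153 153
 153 152 151 152]
[[-51.12 128.89]
 [-44.15 128.8 ]
 [-37.11 128.74]
 [-29.99 128.7 ]
 [-22.79 128.91]
 [-15.51 128.87]
 [ -8.15 128.79]
 [ -0.7  128.73]
 [  6.83 128.96]]
[[-92.29 120.96]
 [-87.86 121.17]
 [-83.4  121.29]
 [-78.91 121.41]
 [-74.39 121.48]
 [-69.83 121.62]
 [-65.25 121.57]
 [-60.63 121.57]]
```

```bash
python3 - <<'E'
from push1 import *
q2=down(float(B['th']))
env.reach(bw(-20,-12,150),q2)
env.movel(bw(-20,-12,108.5),velocity=.15)
h=env.movel(bw(-20,14,108.5),velocity=.03,stop_force=15); rep(('pushed',h))
env.movel(bw(-20,-10,108.5),velocity=.1)
env.movel(bw(-20,-10,150),velocity=.2)
# reseat against the fence
env.grip(.06)
env.reach(bw(-88,88,140),down(YB)); env.movel(bw(-88,88,104.5),velocity=.15)
h=env.movel(bw(-58,88,104.5),velocity=.03,stop_force=6); rep(('seat',h))
env.movel(bw(-88,88,104.5),velocity=.1)
env.movel(bw(-88,88,140),velocity=.2)
env.reach(bw(-110,130,220),down(YB)); 
C=cal("wrist"); im,d=camera("wrist"); np.savez("w3.npz",*C)
cv2.imwrite("pics/w3.png",im); rep('v')
E
```

```text
('pushed', False) t 15.45 board [-20.   14.1] z 108.5 F [-0.   0.  -0.4] op 0.03494952810051489
('seat', True) t 18.82 board [-66.3  88.1] z 104.0 F [ 0.3 -0.7 -1.2] op 0.05998698150516022
v t 20.02 board [-110.2  130.4] z 219.3 F [ 0.3 -0.6 -0.1] op 0.06006482954006978
```

View pics/w3.png

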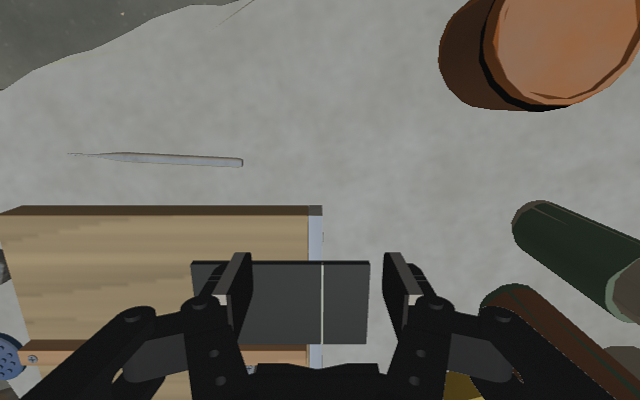

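The score line at column 322 now coincides visually with the bar's outer edge (column 322–323). I'll confirm with numbers.

```bash
python3 - <<'E'
from meas import *
s,e=meas("pics/w3.png","w3.npz",range(220,258,5),range(270,340,10),302,330,True)
print(s)
z=np.load("w3.npz"); C=(z['arr_0'],z['arr_1'],z['arr_2']);R=rot2(B['th'])
for u in(308,309,322,322.5,323,323.5): print(u,R.T@(ray("",u,240,.034,C)[:2]-B['t'])*1e3)
print(cv2.imread("pics/w3.png")[240,300:330].tolist())
E
```

```text
220 [123 124 123 123 126 120 130 162 158 157 157 156 155 154 154 153 154 155
 153 153 154 149 150 151 151 151 151 151]
225 [129 129 128 129 129 108 118 163 159 158 157 157 156 155 155 154 154 154
 154 154 154 153 153 152 151 151 151 152]
230 [130 130 130 131 130 108 118 164 160 158 157 157 157 156 155 154 154 154
 153 153 154 151 151 150 151 151 150 151]
235 [125 125 125 126 124 104 117 164 160 159 158 158 157 156 155 155 155 155
 154 154 142 132 152 150 149 150 149 150]
240 [123 123 123 123 123 102 117 165 161 159 158 158 157 156 156 156 155 155
 154 154 145 134 149 148 148 147 147 147]
245 [126 126 126 126 126 104 116 165 162 160 159 158 158 157 155 156 156 155
 154 150 147 151 150 150 150 150 151 151]
250 [123 123 122 123 122 109 127 164 161 160 159 159 158 157 157 156 155 154
 153 154 154 152 152 152 152 152 152 151]
255 [122 122 122 123 122 100 114 165 162 161 159 159 159 158 157 156 155 154
 154 155 152 151 152 152 152 152 152 152]
[[-50.4  134.97]
 [-41.06 134.93]
 [-31.53 134.88]
 [-21.81 134.94]
 [-11.89 135.  ]
 [ -1.76 134.91]
 [  8.58 134.97]]
308 [-73.86802396 123.31327072]
309 [-73.86913996 124.14511173]
322 [-73.88364795 134.95902371]
322.5 [-73.88420594 135.37494262]
323 [-73.88476394 135.79086147]
323.5 [-73.88532194 136.20678026]
[[100, 128, 142], [100, 128, 142], [100, 128, 142], [100, 127, 142], [100, 128, 142], [101, 128, 142], [98, 128, 144], [77, 108, 123], [121, 116, 114], [176, 164, 155], [172, 160, 152], [169, 159, 151], [168, 157, 149], [168, 157, 149], [167, 156, 149], [166, 156, 148], [166, 155, 147], [166, 155, 147], [165, 154, 147], [165, 154, 146], [164, 153, 145], [160, 156, 148], [144, 148, 143], [135, 136, 132], [148, 151, 149], [148, 150, 148], [147, 150, 148], [146, 148, 147], [146, 148, 147], [146, 148, 147]]
```

The score line is within about 0.3 mm of the edge. Next is the clamp.

```bash
python3 - <<'E'
from push1 import *
q=down(YB)
env.movel(bw(-110,130,330),velocity=.25)
env.grip(0)
env.reach(bw(165,85,300),q); env.movel(bw(165,85,188),velocity=.2); rep('behind')
h=env.movel(bw(65,85,188),velocity=.07,stop_force=15); rep(('mid',h))
if not h:
    h=env.movel(bw(40,85,188),velocity=.03,stop_force=20); rep(('lock',h))
st=env.get_state()
C=cal("scene"); im,d=camera("scene"); cv2.imwrite("pics/s2.png",cv2.resize(im[140:290,230:430],None,fx=4,fy=4))
E
```

```text
behind t 23.01 board [165.5  85.2] z 189.7 F [-0.3 -0.3  0.5] op -0.0002672432326752685
('mid', False) t 24.58 board [65.4 85. ] z 188.0 F [-1.  -0.6 -0.2] op -9.630517146433738e-05
('lock', False) t 25.57 board [42.7 85.1] z 189.1 F [ 8.8 -4.2 -4.1] op 4.480846880826247e-05
```

View pics/s2.png

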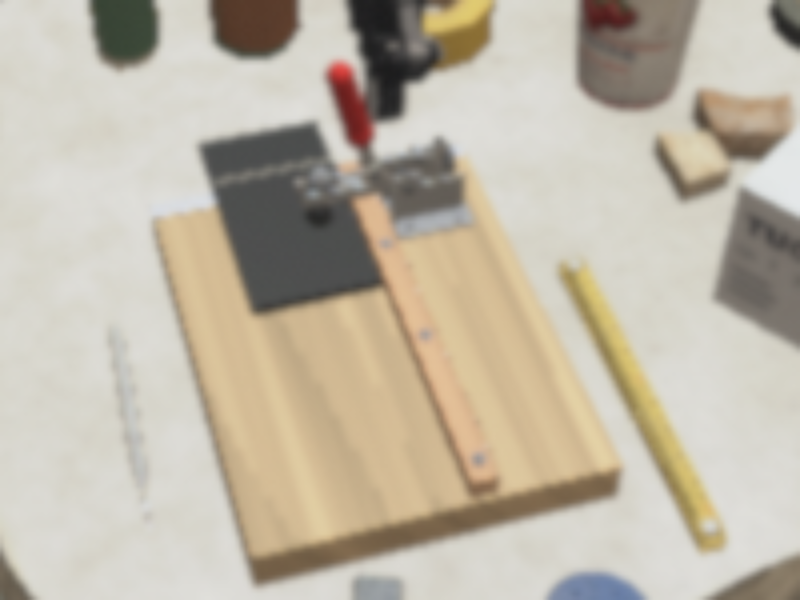

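The foot is on the tile and the handle is over, with the finger pressing on it at about 10 N. I'll press a bit further to make sure it is at its stop, then retract and measure the handle.

```bash
python3 - <<'E'
from push1 import *
q=down(YB)
h=env.movel(bw(34,85,188),velocity=.03,stop_force=12); rep(('press',h))
env.movel(bw(90,85,188),velocity=.1); env.movel(bw(90,85,330),velocity=.25)
env.reach(bw(-90,85,350),q); rep('v')
C=cal("wrist"); im,d=camera("wrist"); np.savez("w4.npz",*C); cv2.imwrite("pics/w4.png",im)
P=cloud("",d,C); R=rot2(B['th'])
L=np.concatenate([(P[...,:2]-B['t'])@R,P[...,2:]],-1)*1e3
i=im.astype(int); m=(i[...,2]>100)&(i[...,1]<50)&(i[...,0]<50)&(np.abs(L[...,1]-85)<25)&(L[...,2]>60)
X=L[m]; print(len(X),X[:,0].min(),X[:,0].max(),X[:,2].max(),X[X[:,2]>X[:,2].max()-4].mean(0), np.polyfit(X[:,2],X[:,0],1))
for n,p in (('lock',(18,85,144)),('unl',(37,85,148))): print(n,proj("",bw(*p),C))
E
```

```text
('press', True) t 25.85 board [42.1 85.4] z 190.3 F [ 5.4 -2.6  0.7] op -8.3026107974821e-05
v t 27.97 board [-89.2  85.9] z 349.9 F [ 1.  -0.1  0. ] op 5.105587695311422e-05
1 -163.76913977719573 -163.76913977719573 419.0798570087043 [-163.76913978   85.86424533  419.07985701] [ -0.19539133 -81.88456989]
lock [316.30219139 300.45170299]
unl [316.28800661 320.10801658]<stdin>:10: RankWarning: Polyfit may be poorly conditioned
```

View pics/w4.png

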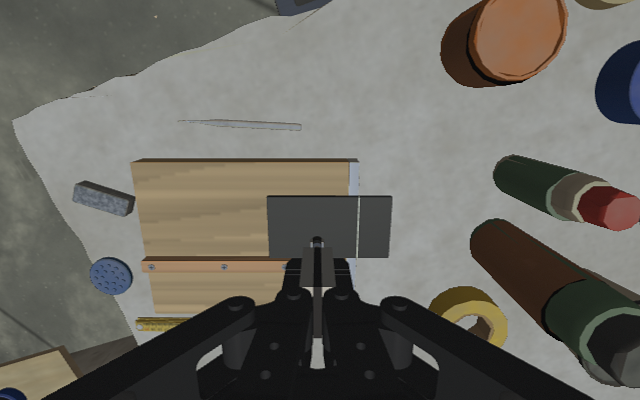

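The score line still lies at the edge (column 358), but the closed fingers hide the handle. I'll move the arm aside and measure the handle from the top and scene cameras.

```bash
python3 - <<'E'
from push1 import *
env.reach([.42,.15,.40],down(YB)); rep('aside')
R=rot2(B['th']); out=[]
for n in("top","scene"):
    C=cal(n); im,d=camera(n); P=cloud(n,d,C); L=np.concatenate([(P[...,:2]-B['t'])@R,P[...,2:]],-1)*1e3
    i=im.astype(int); m=(i[...,2]>100)&(i[...,1]<60)&(i[...,0]<60)&(np.abs(L[...,1]-85)<30)&(L[...,2]>60)&(np.abs(L[...,0]-40)<90)
    X=L[m]; print(n,len(X))
    if len(X): print(X.min(0).round(1),X.max(0).round(1),np.polyfit(X[:,2],X[:,0],1).round(2),X.mean(0).round(1))
    px=np.argwhere(m)[:,::-1]; print(px.min(0),px.max(0),px.mean(0))
    for k,p in (('lock',(18,85,144)),('unl',(37,85,148))): print(k,proj(n,bw(*p),C).round(1))
    if n=="top": c=im[100:265,230:395]
    else: c=im[150:250,260:360]
    out.append(cv2.resize(c,(400,400),interpolation=cv2.INTER_CUBIC))
cv2.imwrite("pics/fin.png",np.hstack(out))
E
```

```text
aside t 29.26 board [-238.   370.6] z 399.9 F [ 0.3 -0.7  0.8] op 8.745961245627748e-05
top 56
[ 9.3 78.6 81.9] [ 44.2  92.4 163.9] [-0.37 74.96] [ 18.6  85.  154.1]
[291 154] [302 160] [295.19642857 156.89285714]
lock [295.4 158.8]
unl [298.9 149.3]
scene 77
[  9.8  73.5 106.7] [ 28.   81.9 160.7] [-0.22 49.55] [ 19.5  77.1 134.4]
[313 158] [321 175] [317.42857143 166.55844156]
lock [315.8 161.4]
unl [323.8 158.5]
```

View pics/fin.png

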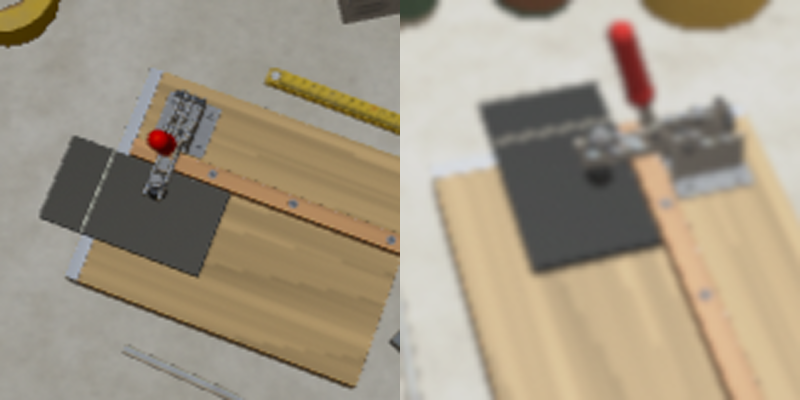

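The handle stays over at the locked position with the arm away, the foot is on the tile, and the tile is flush with the fence. One last check that the tile did not shift while clamping.

```bash
python3 - <<'E'
from meas import *
s,e=meas("pics/w4.png","w4.npz",range(166,192,6),range(202,250,10),342,372)
print(s)
m=s[:,1].mean()
if abs(m-134.95)<1.2: print(job.job_done())
E
```

```text
[[-49.02 134.72]
 [-36.49 134.78]
 [-23.74 134.75]
 [-10.74 134.88]
 [  2.51 134.79]]
the job is handed in; nothing more can be done
None
```

The job is handed in: the tile is flat against the fence, the scored line lies within about 0.3 mm of the board's aluminium edge, and the clamp measured at its locked position with its foot on the tile, at about 29 s of the 67 s allowed.

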